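Start the balance's self-adjustment with its key pair and print the report

ROBOT

A 6-joint arm with a two-finger parallel gripper is mounted at the origin on the work surface. World frame = base frame: x ahead of the robot, y to its left, z up, the work surface at z = 0. Lengths are in m, angles in rad, forces in N, time in s.
With the tool pointing down it reaches from about 0.225 to 0.875 m from the base axis. Payload 3.4 kg.
Tool frame: the origin (TCP) lies at the very end of the fingers, on their centre line; the grasp point (between the pads) lies 19 mm behind it; x points along the fingers, y is the direction in which the jaws open and shut, and the axes are right-handed (so a half turn about x gives the same grasp; the last joint's range is limited). The gripper opens to 85 mm and grips with 20 to 120 N. Pads are 22 mm wide; open, the fingers measure 114 mm over their backs; the gripper's body (76 mm by 85 mm) begins 54 mm behind the grasp point. The pads swing forward as they close: fully open they stand 13 mm farther back than shut.
Start: joints at [-1.373, 0.276, 1.505, -0, 1.361, -0.121], TCP at [0.18, -0.546, 0.231] pointing down, gripper open.
Joint ranges: [-2.89, 2.89], [-0.75, 2.08], [0.22, 2.7], [-1.18, 4.32], [0.11, 2.71], [-2.7, 2.7]. Speed limits (rad/s): [2.57, 2.57, 3.14, 3.14, 3.14, 3.14].

INTERFACE

Orientations are given as a unit quaternion [w, x, y, z].
In Python, from rig import manip gives the robot as it stands. The module is installed in compiled form; this text tells all that it offers.
- The arm moves only by the tool play_rows, never from a script. Its argument "plan" is a list that holds one entry, the list of rows, each a list of 5 numbers: the closure, from 0 (fully open) to 1 (shut), then the shift along the tool's x, y, z in m, then the turn about the tool's x in degrees. A call has 1 to 12 rows; each row is the pose to reach, as a shift and turn from the pose measured when the call began, along the tool's axes at that moment; what a row does not reach only later rows make up. A row lasts 1/10 s, in which the tool goes at most 50 mm and 8.59 degrees, less where a joint would pass 70% of its speed; a pose out of reach is approached as far as the arm can. A call with a gripper value outside its range is refused whole. The fingers move at their own pace and stop on an object; "grip_force" is the grip in N (left out, the last holds). Time passes only in rows, so rows that repeat a pose let the fingers close. It gives the time, the measured TCP pose, the force and the opening at its end, in the units of the state.
- manip.get_state(): the state, without advancing time (a new reading comes with each control period).
- manip.get_image(name): name is "side" or "top"; returns (picture, depth): 384x512x3 uint8, red, green, blue; 384x512 float32, m along the optical axis (not along the pixel's ray), 0 where there is no reading.
- manip.camera_params(name): a dict with "intrinsics" (3x3 intrinsics, pixels), "dist_coeffs" ([k1, k2, p1, p2, k3] as OpenCV has them; the pictures are not rectified), "R" (3x3) and "t" (3): a world point X has camera coordinates R X + t. Camera axes: x right, y down, z forward; pixel columns grow to the right and rows downward; lengths in m; the calibration is good to about 2 mm. A picture is of the moment at which its call begins. camera_params takes no time and is no camera call.
- manip.sign_off(): hands the job in, once; it reports no verdict.
The state is a dict: "clock": time; "qpos": joint angles; "qd": joint speeds; "effort": joint torques, N m; "position": TCP position; "ee_rot": TCP orientation; "contact_force": force on the tool from outside, world axes, zero at the start; "moment": the same for the moment, N m; "width": finger opening in m.
Only numpy, scipy, OpenCV 4.12 (cv2) and the standard library are available. Lean on these libraries where they do the work, as an engineer would, in place of code of your own. Each camera call takes 0.05 s, during which the arm holds its last target.

TASK

Start the balance's self-adjustment: press its two blue keys down together, one fingertip on each, hold both fully down for at least two seconds, then let them spring up. Then press the green key on the printer fully down with a fingertip and let it go. Never press one blue key by itself or the red key between them, do not press the green key while a blue one is down, and leave the beaker, the brass weight and the weighing bottle standing where they are.

Things in the scene. Friction and masses are not known exactly. Their poses are not given: they have to be found in the camera images.
- balance: white laboratory balance, fixed, 240 mm deep (its x) by 170 mm wide (its y), flat deck 50 mm above the bench; turned up to 0.35 rad. Origin at the centre of its underside; x points from the keys (near the robot) to the steel pan, y to the left along the key row. A display frame 5 mm high starts 33 mm behind the key centres, the pan (112 mm across, top 66 mm above the bench) 78 mm behind them.
- pair_mid (a point): point half-way between the centres of the two blue keys, at the height of their caps when up (60 mm above the bench), 84 mm in front of the balance's centre; axes as the balance.
- key_left_top (a point): centre of the cap of the left blue key: round blue push key, diameter 26 mm, flat cap 10 mm above the balance's deck (60 mm above the bench) when up; travel 5 mm straight down; 1.2 N starts it, 4 N holds it fully down, and it springs back. The two blue keys stand 60 mm apart, centre to centre, along the balance's y axis. The point moves down with the key.
- key_right_top (a point): centre of the cap of the right blue key, same as the left one, 60 mm from it towards -y of the balance. The point moves down with the key.
- key_off_top (a point): centre of the cap of the small red off key, diameter 16 mm, exactly between the blue keys; its cap is only 4 mm above the deck (6 mm lower than the blue caps when these are up, 1 mm lower when they are fully down); travel 3 mm. Not to be pressed.
- key_left (a joint): how far the left blue key is pressed, in m: 0 up, 0.005 fully down.
- key_right (a joint): how far the right blue key is pressed, in m: 0 up, 0.005 fully down.
- key_off (a joint): how far the red key is pressed, in m: 0 up, 0.003 fully down.
- printer: grey report printer, fixed to the bench: 150 mm deep (its x) by 110 mm wide (its y), flat top 70 mm above the bench, with a black paper cover 5 mm high on the rear half of the top. Origin at the centre of its underside, x axis away from the robot, z up. It stands to the right or to the left of the balance, the stirrer on the other side.
- key_print_top (a point): centre of the cap of the printer's green key: round green push key, diameter 25 mm, flat cap 10 mm above the printer's top (80 mm above the bench) when up; travel 5 mm straight down; 1.2 N starts it, 4 N holds it fully down, and it springs back. It stands alone, 40 mm in front of the printer's centre. The point moves down with the key.
- key_print (a joint): how far the green key is pressed, in m: 0 up, 0.005 fully down.
- stirrer: blue magnetic stirrer with a round white plate, fixed: 150 mm deep by 120 mm wide, plate top 62 mm above the bench. Origin at the centre of its underside. Not used.
- beaker: empty glass beaker, 64 mm across and 75 mm high, standing loose on the stirrer's plate (rim 137 mm above the bench); origin at the centre of its underside. Leave alone.
- weight: brass 200 g knobbed weight, 32 mm across, 54 mm high, standing loose beside the balance; origin at the centre of its underside. Leave alone.
- weighing_bottle: amber glass weighing bottle with a white stopper, 36 mm across, 71 mm high, standing loose on the other side of the balance; origin at the centre of its underside. Leave alone.
There are look-alikes about, which are no part of the job. Of the things that look like the printer, the middle-sized one is meant.

How it is judged:
By the outcome, as a careful person would: the job done as asked, in the order asked, and still so for the second after the job is handed in, with the robot touching nothing.
It also fails if it takes over 56 s, if anything falls off the work surface, if the arm or the gripper's body presses on something with over 40 N, if the wrist force passes 120 N, or if a joint passes its speed limit or range.

## Working session

There is one attempt and no reset: what is moved stays moved. The work goes in short steps, Python scripts to look and compute and a tool call to move; the robot and the scene stay as the last step left them, time stands still between calls to the robot, and variables do not carry over. Pictures are saved under pics/ and viewed, and the job is handed in when it is done.

Besides the shell and the picture viewer there is one more tool, called after "Request:" as a command line: name --argument value ..., lists and objects as JSON in quotes. play_rows: Moves the arm, as the interface text tells. Its arguments: {"type":"object","properties":{"plan":{"type":"array","items":{"type":"array","items":{"type":"array","items":{"type":"number"}}}},"grip_force":{"type":"number"}},"required":["plan"]}

```bash
mkdir -p pics; python3 - <<'E'
from rig import manip
import cv2,numpy as np
s=manip.get_state();print(s)
for n in("top","side"):
    p,d=manip.get_image(n);np.savez(f"{n}0.npz",p=p,d=d);cv2.imwrite(f"pics/{n}0.png",p[:,:,::-1])
    print(manip.camera_params(n))
E
```

```text
{'clock': 0.0, 'qpos': array([-1.37298959e+00,  2.76581809e-01,  1.50616561e+00,  2.44705505e-05,
        1.36070379e+00, -1.20971917e-01]), 'qd': array([-8.14339551e-04,  2.70622226e-05,  1.63987012e-04, -3.23396938e-04,
       -1.00506714e-03, -4.96855757e-04]), 'effort': array([-1.16761286e-03, -4.16773367e+01, -2.45807576e+01, -5.19311561e-04,
        1.09365719e-02,  4.03225698e-06]), 'position': array([ 0.18011934, -0.54548469,  0.2304343 ]), 'ee_rot': array([-0.11156989, -0.69812697, -0.11288377,  0.69816054]), 'contact_force': array([-0.65184733,  0.4426025 ,  1.39436206]), 'moment': array([ 0.02772419, -0.01083497, -0.0174282 ]), 'width': 0.08569272574088883}
{'intrinsics': array([[362.10321063,   0.        , 257.62706064],
       [  0.        , 362.10321063, 190.72297704],
       [  0.        ,   0.        ,   1.        ]]), 'dist_coeffs': array([-0.05701568,  0.        ,  0.        ,  0.        ,  0.        ]), 'R': array([[-0.02343522, -0.99967116, -0.0104098 ],
       [-0.98290456,  0.02494172, -0.1824186 ],
       [ 0.18261825,  0.00595682, -0.98316585]]), 't': array([0.08027585, 0.43844941, 0.91903439])}
{'intrinsics': array([[370.26021017,   0.        , 259.47511673],
       [  0.        , 370.26021017, 187.73468886],
       [  0.        ,   0.        ,   1.        ]]), 'dist_coeffs': array([-0.09263216,  0.        ,  0.        ,  0.        ,  0.        ]), 'R': array([[-0.98415835, -0.17602915,  0.02112066],
       [-0.1111737 ,  0.51994038, -0.84693708],
       [ 0.13810413, -0.83586826, -0.53127348]]), 't': array([0.42408698, 0.05961235, 0.98275573])}
```

View pics/top0.png

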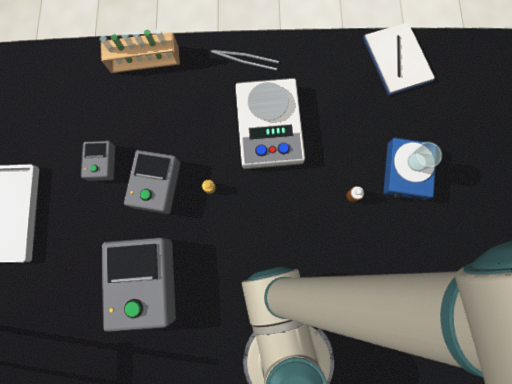

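View pics/side0.png

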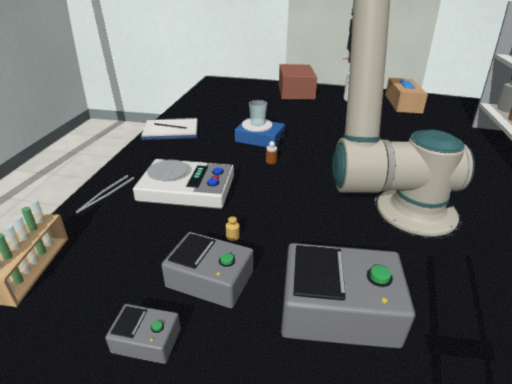

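Green-keyed printers in the top picture: small (98,160), middle (152,182) and large (138,284). By the description I choose the middle one, with its green key at (145,194). The balance is at (270,125), with blue keys at (261,150) and (284,148) and the red key at (272,149). No other balance is visible.

```bash
cat > h.py <<'E'
import cv2,numpy as np
from rig import manip
def ray(n,uv):
    c=manip.camera_params(n);q=cv2.undistortPoints(np.array([[uv]],float),c["intrinsics"],c["dist_coeffs"])[0,0]
    R=c["R"];return -R.T@c["t"],R.T@np.array([q[0],q[1],1.])
def onz(n,uv,z):
    o,d=ray(n,uv);return o+d*(z-o[2])/d[2]
def blobs(p,mask,minA=15):
    k,l,s,c=cv2.connectedComponentsWithStats(mask.astype(np.uint8),connectivity=8)
    return [(c[i],s[i]) for i in range(1,k) if s[i][4]>=minA]
def proj(n,X):
    c=manip.camera_params(n);return cv2.projectPoints(np.array([X],float),cv2.Rodrigues(c["R"])[0],c["t"],c["intrinsics"],c["dist_coeffs"])[0][0,0]
E
python3 - <<'E'
from h import *
for n in("top","side"):
    f=np.load(f"{n}0.npz");p,d=f["p"],f["d"];h=cv2.cvtColor(p,cv2.COLOR_RGB2HSV)
    H,S,V=[h[...,i].astype(int) for i in range(3)]
    for nm,m,z in(("blue",(abs(H-115)<10)&(S>180)&(V>120),.06),("green",(abs(H-65)<15)&(S>130)&(V>60),.08),("red",((H<8)|(H>172))&(S>150)&(V>90),.054)):
        for c,s in blobs(p,m):
            u,v=np.round(c).astype(int)
            cm=manip.camera_params(n);q=cv2.undistortPoints(np.array([[c]]),cm["intrinsics"],cm["dist_coeffs"])[0,0]
            X=cm["R"].T@(np.array([q[0],q[1],1])*d[v,u]-cm["t"])
            print(n,nm,c.round(1),s,"plane",onz(n,c,z).round(4),"depth",X.round(4))
p=np.load("top0.npz")["p"];a=cv2.resize(p[60:230,70:320],(750,510),interpolation=2);cv2.imwrite("pics/crop0.png",a[:,:,::-1])
E
```

```text
top blue [260.8 149.7] [256 145  10  10  72] plane [0.5472 0.0584 0.06  ] depth [0.5467 0.0585 0.0618]
top blue [283.3 147.8] [279 144  10   9  72] plane [ 0.5508 -0.0013  0.06  ] depth [ 0.5502 -0.0012  0.0618]
top green [ 93.5 167.9] [ 91 165   6   6  27] plane [0.5046 0.497  0.08  ] depth [0.5112 0.5088 0.0553]
top green [145.1 194. ] [141 190  10   9  74] plane [0.4317 0.3574 0.08  ] depth [0.4316 0.3572 0.0804]
top green [132.2 308.6] [125 301  16  16 192] plane [0.149  0.3813 0.08  ] depth [0.153  0.3703 0.1113]
top red [272.  149.1] [269 147   7   6  28] plane [0.5499 0.0284 0.054 ] depth [0.5493 0.0285 0.0559]
side blue [217.1 170.6] [213 168   9   6  43] plane [0.5491 0.0099 0.06  ] depth [0.5481 0.0132 0.0619]
side blue [212.2 181.7] [208 179   9   6  46] plane [0.5457 0.0691 0.06  ] depth [0.5467 0.066  0.058 ]
side green [226.5 259. ] [220 254  14  11 118] plane [0.4304 0.3656 0.08  ] depth [0.431  0.3635 0.078 ]
side green [379.8 274.3] [370 265  21  19 303] plane [0.1462 0.3515 0.08  ] depth [0.1545 0.3816 0.1084]
side green [156.8 326. ] [152 322  11   9  76] plane [0.4987 0.5347 0.08  ] depth [0.5111 0.5153 0.0516]
```

View pics/crop0.png

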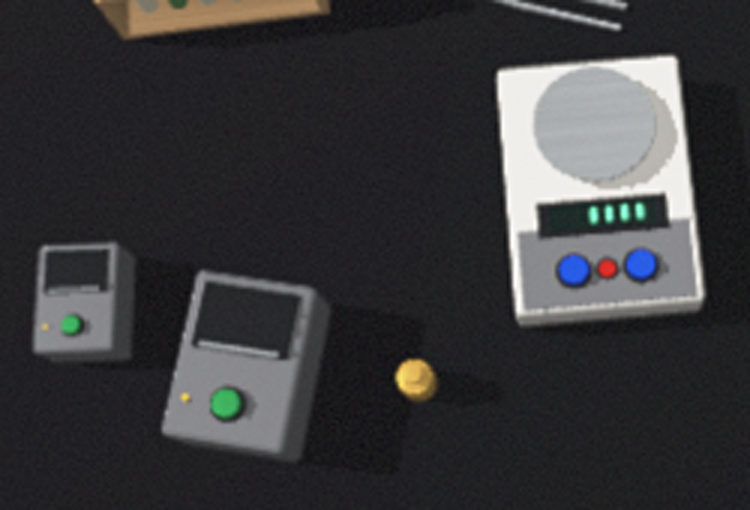

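```bash
cat >> h.py <<'E'
from scipy.spatial.transform import Rotation as Ro
def rot(s):
    w,x,y,z=s["ee_rot"];return Ro.from_quat([x,y,z,w]).as_matrix()
def goto(P,yaw):
    s=manip.get_state();R=rot(s);print("clock",s["clock"],"pos",s["position"].round(4),"F",s["contact_force"].round(2),"w",round(s["width"],4),"toolx",R[:,0].round(4),"tooly",R[:,1].round(4))
    dl=R.T@(np.array(P)-s["position"])
    best=None
    for t in(yaw,yaw+np.pi):
        yt=np.array([np.cos(t+np.pi/2),np.sin(t+np.pi/2),0]);l=R.T@yt
        a=np.degrees(np.arctan2(l[2],l[1]))
        if best is None or abs(a)<abs(best):best=a
    print("shift mm",(dl*1000).round(1),"turn",round(best,2))
E
python3 - <<'E'
from h import *
goto([.549,.0286,.20],.06)
p=np.load("side0.npz")["p"];a=cv2.resize(p[140:220,130:250],(780,520),interpolation=cv2.INTER_NEAREST);cv2.imwrite("pics/crop1.png",a[:,:,::-1])
E
```

```text
clock 0.1 pos [ 0.1801 -0.5456  0.2305] F [-0.55  1.14  0.17] w 0.0856 toolx [-3.0e-04  1.6e-03 -1.0e+00] tooly [ 0.3134 -0.9496 -0.0017]
shift mm [  31.3 -429.6 -530.2] turn 14.83
```

View pics/crop1.png

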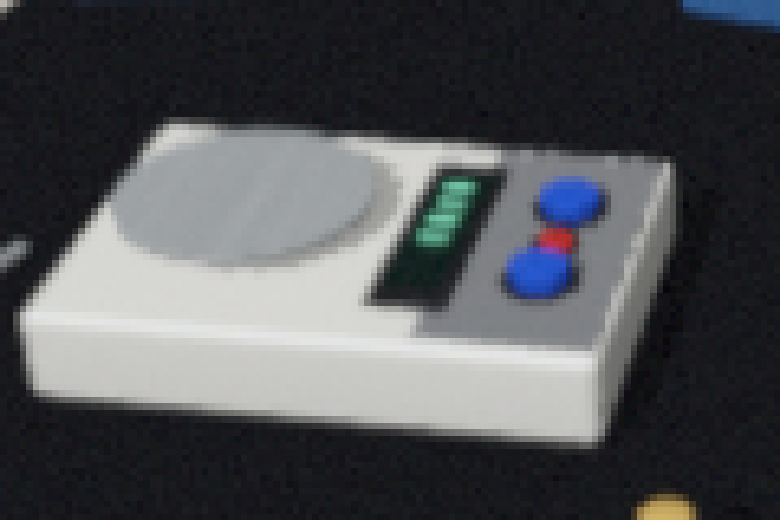

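Request:
play_rows --plan '[[[0.46, 0, -31, -39, 1.2], [0.46, 0, -62, -77, 2.4], [0.46, 0, -93, -115, 3.6], [0.46, 0, -124, -153, 4.8], [0.46, 0, -155, -191, 6], [0.46, 0, -186, -229, 7.2], [0.46, 0, -217, -267, 8.4], [0.46, 0, -248, -306, 9.6], [0.46, 0, -279, -344, 10.8], [0.46, 0, -310, -382, 12], [0.46, 0, -341, -420, 13.2], [0.46, 0, -372, -459, 14.8]]]'

```text
clock: 1.3
position: [0.5053, -0.0395, 0.2318]
ee_rot: [-0.021, -0.707, -0.022, 0.707]
contact_force: [2.0, -0.5, 0.9]
width: 0.0458
```

```bash
python3 - <<'E'
from h import *
goto([.549,.0286,.12],.06)
E
```

```text
clock 1.3 pos [ 0.5053 -0.0395  0.2318] F [ 2.04 -0.45  0.9 ] w 0.0458 toolx [-6.0e-04  1.4e-03 -1.0e+00] tooly [ 0.0597 -0.9982 -0.0014]
shift mm [111.9 -65.2 -47.7] turn -0.01
```

Request:
play_rows --plan '[[[0.46, 15, -30, -24, 0], [0.46, 0.03, -0.065, -0.048, 0]]]'

```text
clock: 1.5
position: [0.5505, 0.0309, 0.2009]
ee_rot: [-0.021, -0.707, -0.022, 0.707]
contact_force: [-0.4, -1.4, -0.1]
width: 0.0462
```

I wrote part of those moves in mm where metres are taken. The per-row cap of 50 mm kept it harmless, and the arm sits at the intended hover. From here on I use metres.

Request:
play_rows --plan '[[[0.46, 0.03, 0, 0, 0], [0.46, 0.06, 0, 0, 0], [0.46, 0.09, 0.002, 0.001, 0], [0.46, 0.1, 0.002, 0.001, 0], [0.46, 0.1, 0.002, 0.001, 0]]]'

```text
clock: 2.0
position: [0.5483, 0.0291, 0.0994]
ee_rot: [-0.021, -0.705, -0.022, 0.708]
contact_force: [-0.4, -0.1, -0.2]
width: 0.046
```

```bash
python3 - <<'E'
from h import *
goto([.549,.0286,.075],.06)
P=manip.get_state()["position"]
for n in("top","side"):
    p,d=manip.get_image(n);np.savez(f"{n}1.npz",p=p,d=d)
    uv=proj(n,P);print(n,uv,proj(n,[.549,.0286,.06]))
    u,v=uv.round().astype(int)
    c=p[v-50:v+50,u-65:u+65];cv2.imwrite(f"pics/{n}1.png",cv2.resize(c,(780,600),interpolation=cv2.INTER_NEAREST)[:,:,::-1])
E
```

```text
clock 2.0 pos [0.5483 0.0291 0.0994] F [-0.38 -0.11 -0.16] w 0.046 toolx [-0.0045  0.0021 -1.    ] tooly [ 0.061  -0.9981 -0.0024]
shift mm [24.4  0.6 -0.7] turn 0.06
top [272.26635021 144.44446546] [272.01434007 148.7617155 ]
side [214.81665135 161.22860974] [215.23829425 173.95742779]
```

View pics/top1.png

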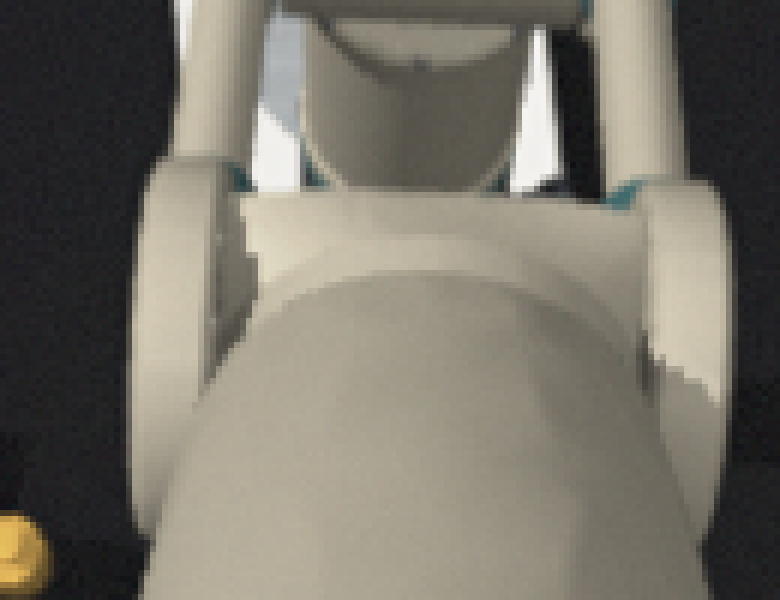

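View pics/side1.png

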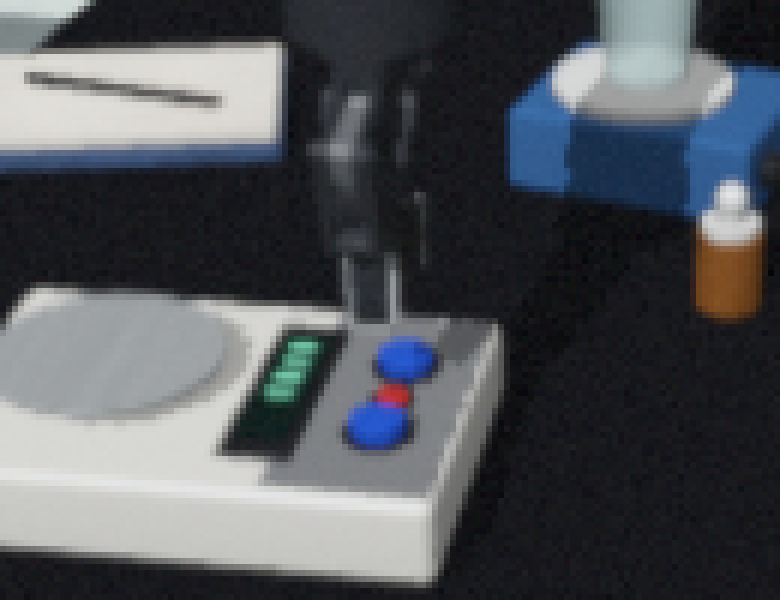

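```bash
python3 - <<'E'
from h import *
s=manip.get_state();R=rot(s);P=s["position"]
def cr(uv): return ((uv-[150,111])*6).round(0)
for o in(-.03,-.0374):
  for w in(-.011,0,.011):
    print(o,w,[cr(proj("side",P+R@np.array([-b,o,w]))) for b in(0,.005)])
for nm,k in(("L",[.5472,.0584,.06]),("R",[.5508,-.0013,.06])):
    k=np.array(k);print(nm,cr(proj("side",k)),[cr(proj("side",k+np.array(e))) for e in((.013,0,0),(-.013,0,0),(0,.013,0),(0,-.013,0),(0,.013,-.01))])
E
python3 - <<'E'
import cv2,numpy as np
p=np.load("side1.npz")["p"]
c=p[145:190,190:250];c=np.clip(c.astype(int)*2,0,255).astype(np.uint8)
cv2.imwrite("pics/side1b.png",cv2.resize(c,(780,585),interpolation=cv2.INTER_NEAREST)[:,:,::-1])
E
```

```text
-0.03 -0.011 [array([344., 326.]), array([343., 316.])]
-0.03 0 [array([369., 328.]), array([368., 318.])]
-0.03 0.011 [array([394., 330.]), array([393., 319.])]
-0.0374 -0.011 [array([340., 334.]), array([339., 324.])]
-0.0374 0 [array([365., 336.]), array([364., 326.])]
-0.0374 0.011 [array([390., 338.]), array([390., 328.])]
L [377. 411.] [array([348., 408.]), array([405., 414.]), array([368., 426.]), array([385., 397.]), array([369., 446.])]
R [405. 346.] [array([378., 343.]), array([433., 349.]), array([398., 359.]), array([413., 333.]), array([399., 378.])]
```

View pics/side1b.png

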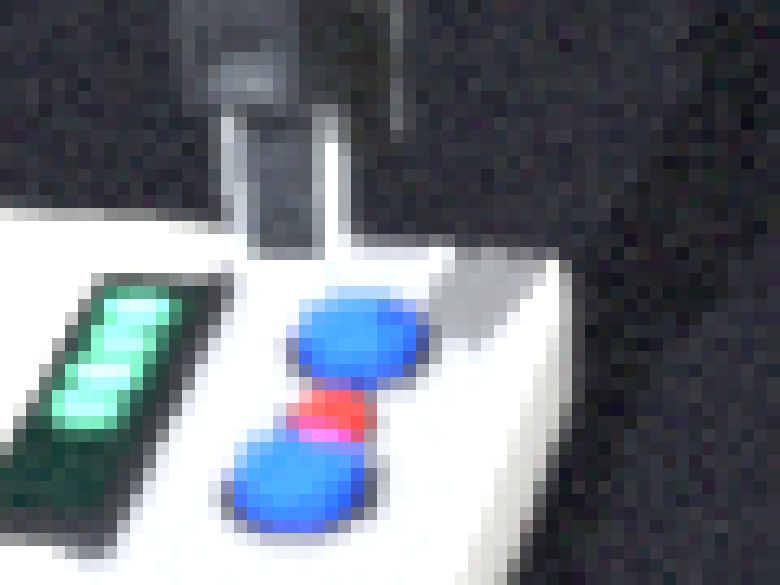

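Request:
play_rows --plan '[[[0.46, 0.015, -0.001, 0, 0], [0.46, 0.034, -0.002, 0, 0], [0.46, 0.034, -0.002, 0, 0]]]'

```text
clock: 2.4
position: [0.55, 0.0309, 0.0677]
ee_rot: [0.021, 0.707, 0.022, -0.707]
contact_force: [-0.5, -0.5, -0.7]
width: 0.0458
```

```bash
python3 - <<'E'
from h import *
goto([.5485,.031,.055],.06)
p,d=manip.get_image("side");np.savez("side2.npz",p=p,d=d)
c=p[145:190,190:250];c=np.clip(c.astype(int)*1.6,0,255).astype(np.uint8)
cv2.imwrite("pics/side2.png",cv2.resize(c,(780,585),interpolation=cv2.INTER_NEAREST)[:,:,::-1])
E
```

```text
clock 2.4 pos [0.55   0.0309 0.0677] F [-0.51 -0.55 -0.7 ] w 0.0458 toolx [ 0.      0.0018 -1.    ] tooly [ 0.0607 -0.9982 -0.0018]
shift mm [12.7 -0.2  1.5] turn 0.04
```

View pics/side2.png

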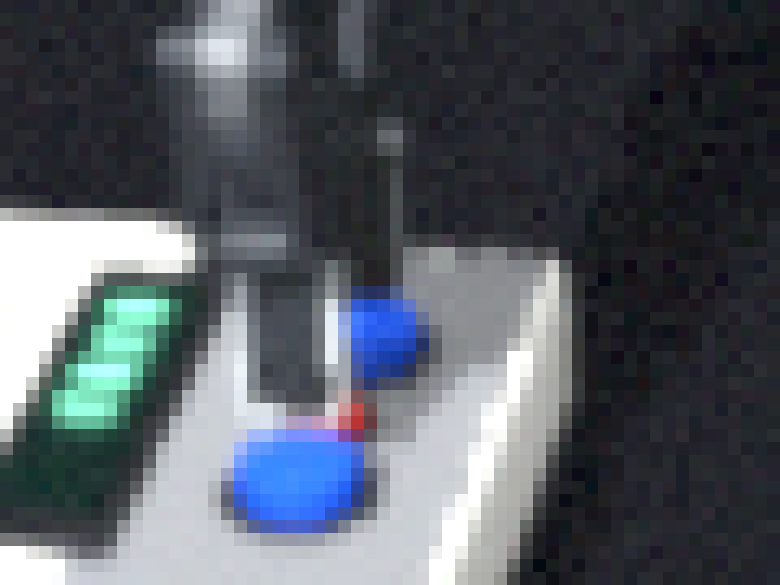

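```bash
python3 - <<'E'
from h import *
f=np.load("side2.npz");p,d=f["p"],f["d"]
cm=manip.camera_params("side")
def pts(vs,us):
    uv=np.array([[u,v] for v in vs for u in us],float);q=cv2.undistortPoints(uv[:,None],cm["intrinsics"],cm["dist_coeffs"])[:,0]
    dd=np.array([d[int(v),int(u)] for u,v in uv]);return (np.c_[q,np.ones(len(q))]*dd[:,None]-cm["t"])@cm["R"],dd
for v in range(163,178):
    X,dd=pts([v],range(210,215));print("finger row",v,np.median(X,0).round(4),X.std(0).round(4))
for v in range(177,188):
    X,dd=pts([v],range(209,217));print("key row",v,np.median(X,0).round(4),X.std(0).round(4))
E
```

```text
finger row 163 [0.5377 0.0844 0.1244] [0.0039 0.0022 0.0014]
finger row 164 [0.5387 0.087  0.1223] [0.0033 0.002  0.0009]
finger row 165 [0.5391 0.0841 0.1182] [0.0031 0.0027 0.0012]
finger row 166 [0.5457 0.0669 0.1059] [0.0031 0.0028 0.0013]
finger row 167 [0.5434 0.0657 0.1014] [0.0037 0.0039 0.0022]
finger row 168 [0.5446 0.0658 0.0988] [0.0038 0.0025 0.0015]
finger row 169 [0.5443 0.0675 0.0967] [0.0034 0.0025 0.0013]
finger row 170 [0.5453 0.0673 0.0938] [0.0031 0.0029 0.0014]
finger row 171 [0.5456 0.0663 0.0905] [0.0032 0.002  0.0008]
finger row 172 [0.545  0.0656 0.0869] [0.0039 0.0017 0.0011]
finger row 173 [0.546  0.0658 0.0842] [0.0036 0.0015 0.0008]
finger row 174 [0.5451 0.0666 0.081 ] [0.0037 0.0018 0.0011]
finger row 175 [0.546  0.0671 0.0789] [0.0035 0.0015 0.0007]
finger row 176 [0.5476 0.0618 0.0724] [0.0038 0.0007 0.0006]
finger row 177 [0.557  0.0336 0.0523] [0.0085 0.0147 0.0095]
key row 177 [0.5531 0.0325 0.0521] [0.0088 0.0126 0.0081]
key row 178 [0.5508 0.0487 0.0591] [0.0066 0.0067 0.0042]
key row 179 [0.5495 0.0541 0.0592] [0.0057 0.0025 0.0011]
key row 180 [0.5479 0.0603 0.0597] [0.0059 0.0017 0.0008]
key row 181 [0.5458 0.0648 0.0592] [0.006  0.002  0.0011]
key row 182 [0.5457 0.0667 0.0575] [0.0054 0.003  0.0012]
key row 183 [0.5445 0.0691 0.0556] [0.0058 0.0022 0.0011]
key row 184 [0.5448 0.0678 0.0518] [0.0059 0.0023 0.0013]
key row 185 [0.5445 0.0722 0.0521] [0.0057 0.0026 0.0012]
key row 186 [0.5439 0.0749 0.0505] [0.0055 0.0024 0.0009]
key row 187 [0.5423 0.0797 0.0499] [0.006  0.0014 0.0007]
```

Request:
play_rows --plan '[[[0.46, 0.003, 0.002, 0.001, 0], [0.46, 0.008, 0.002, 0.001, 0], [0.46, 0.009, 0.002, 0.001, 0], [0.46, 0.009, 0.002, 0.001, 0]]]'

```text
clock: 2.85
position: [0.5498, 0.0287, 0.0597]
ee_rot: [0.021, 0.707, 0.022, -0.706]
contact_force: [0.0, 0.3, -0.5]
width: 0.0462
```

```bash
python3 - <<'E'
from h import *
goto([.549,.029,.0545],.06)
E
```

```text
clock 2.85 pos [0.5498 0.0287 0.0597] F [ 0.01  0.26 -0.49] w 0.0462 toolx [ 0.0018  0.0017 -1.    ] tooly [ 0.0607 -0.9982 -0.0016]
shift mm [ 5.2 -0.3  0.8] turn 0.04
```

Request:
play_rows --plan '[[[0.46, 0.003, 0, 0, 0], [0.46, 0.006, 0, 0, 0], [0.46, 0.009, 0, 0, 0], [0.46, 0.01, 0, 0, 0], [0.46, 0.01, 0, 0, 0]]]'

```text
clock: 3.35
position: [0.5504, 0.0287, 0.0525]
ee_rot: [0.021, 0.708, 0.022, -0.705]
contact_force: [-5.0, -0.4, 19.4]
width: 0.0467
```

Request:
play_rows --plan '[[[0.46, 0.002, 0, 0, 0], [0.46, 0.002, 0, 0, 0], [0.46, 0.002, 0, 0, 0], [0.46, 0.002, 0, 0, 0]]]'

```text
clock: 3.75
position: [0.5504, 0.0287, 0.0525]
ee_rot: [0.021, 0.708, 0.022, -0.705]
contact_force: [-5.1, -0.3, 15.9]
width: 0.0467
```

```bash
python3 - <<'E'
from h import *
goto([.549,.029,.0545],.06)
s=manip.get_state();print(s["moment"],s["contact_force"])
p,d=manip.get_image("side");np.savez("side3.npz",p=p,d=d)
c=p[145:190,190:250];c=np.clip(c.astype(int)*1.6,0,255).astype(np.uint8)
cv2.imwrite("pics/side3.png",cv2.resize(c,(780,585),interpolation=cv2.INTER_NEAREST)[:,:,::-1])
E
```

```text
clock 3.75 pos [0.5504 0.0287 0.0525] F [-5.13 -0.32 15.87] w 0.0467 toolx [ 0.0047  0.0011 -1.    ] tooly [ 6.110e-02 -9.981e-01 -8.000e-04]
shift mm [-2.  -0.4  1.4] turn 0.07
[-0.05721801  0.73335862 -0.02419541] [-5.13337596 -0.32166569 15.86746604]
```

View pics/side3.png

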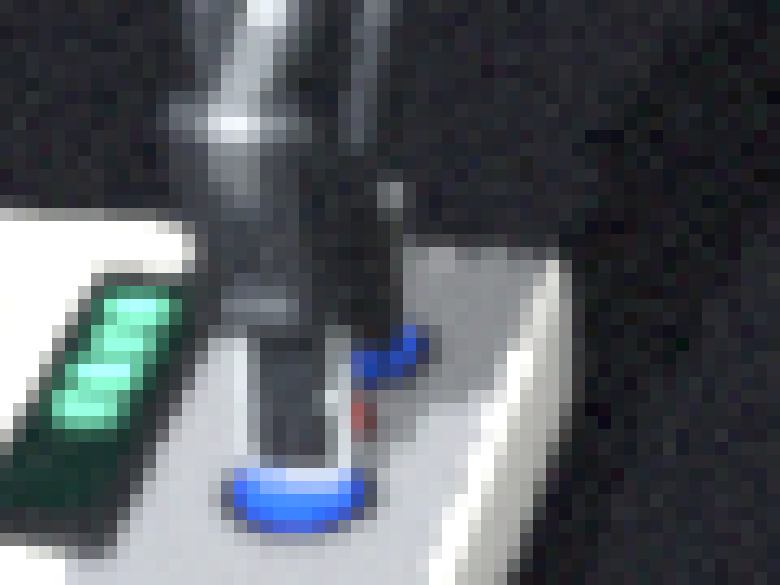

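```bash
python3 - <<'E'
from h import *
f=np.load("side3.npz");p,d=f["p"],f["d"]
cm=manip.camera_params("side")
def pts(vs,us):
    uv=np.array([[u,v] for v in vs for u in us],float);q=cv2.undistortPoints(uv[:,None],cm["intrinsics"],cm["dist_coeffs"])[:,0]
    dd=np.array([d[int(v),int(u)] for u,v in uv]);return (np.c_[q,np.ones(len(q))]*dd[:,None]-cm["t"])@cm["R"],dd
for v in range(172,189):
    X,dd=pts([v],range(210,216));print(v,np.median(X,0).round(4),X.std(0).round(4),p[v,213])
X,dd=pts(range(165,172),range(214,217));print("right finger?",X.round(3)[:21:3])
E
```

```text
172 [0.545  0.063  0.0854] [0.0039 0.0028 0.0013] [38 41 44]
173 [0.5453 0.0632 0.083 ] [0.004  0.0033 0.0016] [42 47 52]
174 [0.545  0.0652 0.0807] [0.0041 0.0025 0.0011] [42 44 50]
175 [0.5447 0.0665 0.0788] [0.0961 0.2982 0.1811] [40 45 49]
176 [0.5456 0.0646 0.0749] [0.004  0.0025 0.0011] [44 49 52]
177 [0.5453 0.0642 0.0715] [0.0042 0.0028 0.0014] [42 45 51]
178 [0.5429 0.0653 0.0688] [0.0956 0.2988 0.1847] [40 44 50]
179 [0.5456 0.0653 0.0658] [0.0965 0.2981 0.1856] [42 41 47]
180 [0.5468 0.0639 0.0618] [0.0041 0.0026 0.0013] [66 68 72]
181 [0.5475 0.0595 0.0558] [0.0047 0.0014 0.001 ] [133 140 153]
182 [0.547  0.0617 0.0545] [0.0047 0.0012 0.0009] [ 99 117 194]
183 [0.5455 0.0668 0.0547] [0.0044 0.0015 0.0007] [ 47  90 202]
184 [0.5445 0.0692 0.0529] [0.0043 0.003  0.0017] [ 36  82 194]
185 [0.5448 0.0716 0.0518] [0.0044 0.0017 0.001 ] [ 46  66 139]
186 [0.5437 0.0748 0.0504] [0.0041 0.002  0.0008] [ 94  99 110]
187 [0.5425 0.0782 0.0498] [0.0045 0.0009 0.0006] [122 124 128]
188 [0.541  0.0839 0.05  ] [0.0043 0.001  0.0003] [127 129 134]
right finger? [[0.535 0.081 0.117]
 [0.536 0.079 0.113]
 [0.535 0.08  0.111]
 [0.535 0.081 0.109]
 [0.535 0.082 0.106]
 [0.535 0.081 0.103]
 [0.542 0.062 0.088]]
```

The cap reads z = 0.0546, which is fully down, and the forces are symmetric at about 8 N per finger. I keep holding.

Request:
play_rows --plan '[[[0.46, 0.003, 0, 0, 0], [0.46, 0.003, 0, 0, 0], [0.46, 0.003, 0, 0, 0], [0.46, 0.003, 0, 0, 0], [0.46, 0.003, 0, 0, 0], [0.46, 0.003, 0, 0, 0], [0.46, 0.003, 0, 0, 0], [0.46, 0.003, 0, 0, 0], [0.46, 0.003, 0, 0, 0], [0.46, 0.003, 0, 0, 0], [0.46, 0.003, 0, 0, 0], [0.46, 0.003, 0, 0, 0]]]'

```text
clock: 5.0
position: [0.5504, 0.0287, 0.0525]
ee_rot: [0.021, 0.709, 0.022, -0.705]
contact_force: [-5.6, 0.4, 20.8]
width: 0.0462
```

Request:
play_rows --plan '[[[0.46, 0.003, 0, 0, 0], [0.46, 0.003, 0, 0, 0], [0.46, 0.003, 0, 0, 0], [0.46, 0.003, 0, 0, 0], [0.46, 0.003, 0, 0, 0], [0.46, 0.003, 0, 0, 0], [0.46, 0.003, 0, 0, 0], [0.46, 0.003, 0, 0, 0], [0.46, 0.003, 0, 0, 0], [0.46, 0.003, 0, 0, 0], [0.46, 0.003, 0, 0, 0], [0.46, 0.003, 0, 0, 0]]]'

```text
clock: 6.2
position: [0.5504, 0.0287, 0.0524]
ee_rot: [0.022, 0.709, 0.022, -0.704]
contact_force: [-6.5, 0.4, 22.0]
width: 0.0461
```

Request:
play_rows --plan '[[[0.46, 0.003, 0, 0, 0], [0.46, 0.003, 0, 0, 0], [0.46, 0.003, 0, 0, 0], [0.46, 0.003, 0, 0, 0], [0.46, 0.003, 0, 0, 0], [0.46, 0.003, 0, 0, 0]]]'

```text
clock: 6.8
position: [0.5504, 0.0287, 0.0524]
ee_rot: [0.022, 0.71, 0.022, -0.704]
contact_force: [-5.7, 0.3, 22.9]
width: 0.046
```

```bash
python3 - <<'E'
from h import *
goto([.549,.029,.18],.06)
s=manip.get_state();print(s["moment"],s["contact_force"])
E
```

```text
clock 6.8 pos [0.5504 0.0287 0.0524] F [-5.67  0.32 22.92] w 0.046 toolx [ 8.2e-03  3.0e-04 -1.0e+00] tooly [ 6.150e-02 -9.981e-01  2.000e-04]
shift mm [-127.6   -0.4    0.3] turn 0.09
[ 0.01965008  1.05837796 -0.07955724] [-5.6718841   0.32468026 22.92330582]
```

Held for about 3.5 s. Now straight up.

Request:
play_rows --plan '[[[0.46, -0.02, 0, 0, 0], [0.46, -0.05, 0, 0, 0], [0.46, -0.09, 0, 0, 0], [0.46, -0.128, 0, 0, 0], [0.46, -0.128, 0, 0, 0]]]'

```text
clock: 7.3
position: [0.553, 0.0285, 0.1859]
ee_rot: [0.022, 0.714, 0.021, -0.7]
contact_force: [0.9, -1.0, 0.9]
width: 0.0462
```

```bash
python3 - <<'E'
from h import *
goto([.4312,.359,.18],.06)
p,d=manip.get_image("side");np.savez("side4.npz",p=p,d=d)
c=p[145:190,190:250];c=np.clip(c.astype(int)*1.6,0,255).astype(np.uint8)
cv2.imwrite("pics/side4.png",cv2.resize(c,(780,585),interpolation=cv2.INTER_NEAREST)[:,:,::-1])
# printer yaw from top: front edge direction
E
```

```text
clock 7.3 pos [0.553  0.0285 0.1859] F [ 0.93 -1.01  0.89] w 0.0462 toolx [ 1.960e-02 -5.000e-04 -9.998e-01] tooly [ 0.0616 -0.9981  0.0017]
shift mm [   3.3 -337.4  101.3] turn 0.1
```

View pics/side4.png

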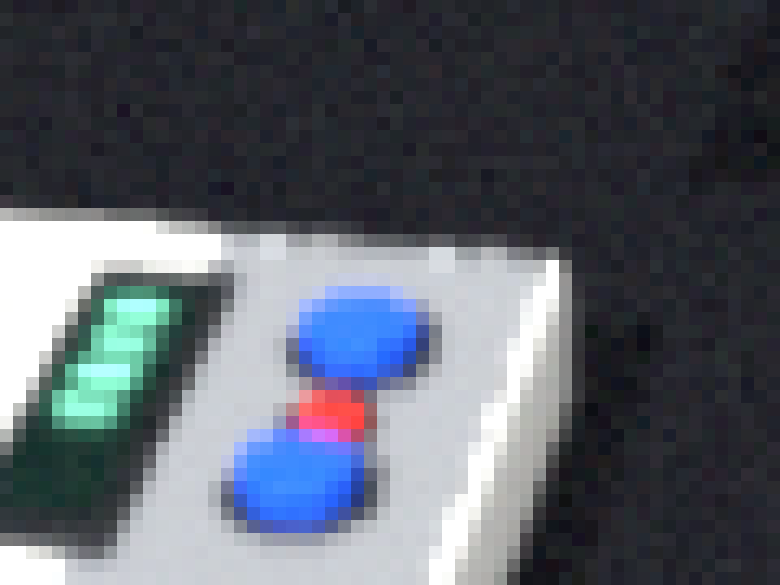

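Request:
play_rows --plan '[[[1, 0, -0.034, 0.01, 0], [1, 0, -0.068, 0.02, 0], [1, 0, -0.102, 0.03, 0], [1, 0, -0.136, 0.04, 0], [1, 0, -0.17, 0.05, 0], [1, 0, -0.204, 0.06, 0], [1, 0, -0.238, 0.07, 0], [1, 0, -0.272, 0.08, 0], [1, 0, -0.306, 0.09, 0], [1, 0, -0.337, 0.101, 0], [1, 0, -0.337, 0.101, 0], [1, 0, -0.337, 0.101, 0]]]'

```text
clock: 8.55
position: [0.4286, 0.3586, 0.1795]
ee_rot: [0.023, 0.711, 0.021, -0.703]
contact_force: [-0.2, -0.9, -0.5]
width: 0.0002
```

```bash
python3 - <<'E'
from h import *
goto([.4312,.359,.10],.06)
E
```

```text
clock 8.55 pos [0.4286 0.3586 0.1795] F [-0.23 -0.86 -0.52] w 0.0002 toolx [ 0.0119 -0.0025 -0.9999] tooly [ 0.0635 -0.998   0.0033]
shift mm [79.5 -0.5 -1.7] turn 0.21
```

Request:
play_rows --plan '[[[1, 0.03, 0, -0.002, 0], [1, 0.06, 0, -0.002, 0], [1, 0.082, 0, -0.002, 0], [1, 0.082, 0, -0.002, 0]]]'

```text
clock: 8.95
position: [0.4294, 0.3554, 0.0938]
ee_rot: [0.025, 0.708, 0.019, -0.705]
contact_force: [-0.8, -0.1, -0.8]
width: -0.0001
```

```bash
python3 - <<'E'
from h import *
goto([.4312,.359,.075],.06)
p,d=manip.get_image("side");np.savez("side5.npz",p=p,d=d)
c=p[225:285,190:270];c=np.clip(c.astype(int)*1.6,0,255).astype(np.uint8)
cv2.imwrite("pics/side5.png",cv2.resize(c,(800,600),interpolation=cv2.INTER_NEAREST)[:,:,::-1])
cm=manip.camera_params("side")
def pts(vs,us):
    uv=np.array([[u,v] for v in vs for u in us],float);q=cv2.undistortPoints(uv[:,None],cm["intrinsics"],cm["dist_coeffs"])[:,0]
    dd=np.array([d[int(v),int(u)] for u,v in uv]);return (np.c_[q,np.ones(len(q))]*dd[:,None]-cm["t"])@cm["R"],dd
for v in range(238,272):
    X,dd=pts([v],range(224,230));print(v,np.median(X,0).round(4),p[v,227])
E
```

```text
clock 8.95 pos [0.4294 0.3554 0.0938] F [-0.75 -0.05 -0.78] w -0.0001 toolx [ 0.0048 -0.0078 -1.    ] tooly [ 0.062 -0.998  0.008]
shift mm [18.7 -3.6 -1.9] turn 0.12
238 [0.4158 0.4117 0.1709] [26 27 30]
239 [0.4171 0.4074 0.1651] [25 27 32]
240 [0.4191 0.4009 0.1574] [30 29 34]
241 [0.4225 0.389  0.1447] [38 38 41]
242 [0.4229 0.3881 0.1417] [36 38 42]
243 [0.4285 0.3688 0.1219] [46 48 53]
244 [0.428  0.3697 0.1208] [44 49 54]
245 [0.4281 0.3701 0.1189] [46 49 54]
246 [0.4284 0.3697 0.1158] [43 46 53]
247 [0.4279 0.3705 0.1146] [44 46 52]
248 [0.4282 0.3705 0.112 ] [45 45 52]
249 [0.4292 0.3695 0.1083] [46 49 53]
250 [0.429  0.3692 0.1055] [47 49 55]
251 [0.4287 0.3702 0.1037] [42 46 48]
252 [0.4288 0.3683 0.1002] [60 78 70]
253 [0.4328 0.3554 0.0855] [108 156 125]
254 [0.4341 0.3507 0.0793] [ 72 160  99]
255 [0.4327 0.3546 0.08  ] [ 64 161  94]
256 [0.4326 0.3562 0.079 ] [ 67 162  96]
257 [0.4319 0.3598 0.0795] [ 68 163  98]
258 [0.4314 0.3611 0.0787] [ 65 163  96]
259 [0.4306 0.3641 0.0786] [ 68 164  98]
260 [0.4299 0.3678 0.0795] [ 68 165  98]
261 [0.4278 0.3693 0.0784] [ 70 166  99]
262 [0.4292 0.3698 0.0766] [ 58 146  85]
263 [0.4291 0.3707 0.0747] [ 55 140  81]
264 [0.4293 0.37   0.0713] [ 49 117  70]
265 [0.4289 0.3722 0.0713] [38 57 45]
266 [0.4285 0.374  0.0701] [72 75 76]
267 [0.4284 0.3749 0.0684] [123 124 129]
268 [0.4274 0.3779 0.069 ] [128 130 134]
269 [0.427  0.38   0.0685] [127 128 134]
270 [0.4261 0.3832 0.0691] [129 129 134]
271 [0.4258 0.3849 0.0682] [128 129 133]
```

View pics/side5.png

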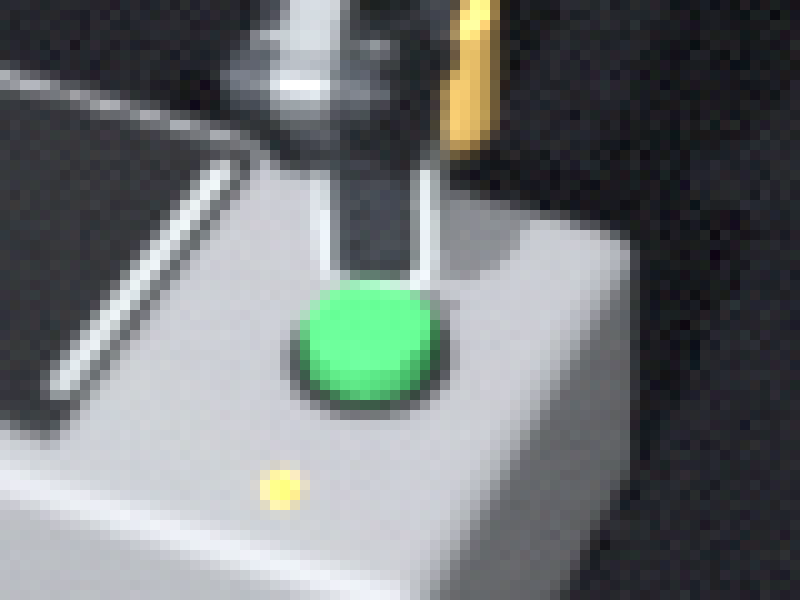

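Request:
play_rows --plan '[[[1, 0.005, -0.003, -0.001, 0], [1, 0.01, -0.003, -0.001, 0], [1, 0.015, -0.003, -0.001, 0], [1, 0.019, -0.003, -0.001, 0], [1, 0.021, -0.003, -0.001, 0], [1, 0.021, -0.003, -0.001, 0], [1, 0.021, -0.003, -0.001, 0], [1, 0.021, -0.003, -0.001, 0]]]'

```text
clock: 9.8
position: [0.4322, 0.3597, 0.0753]
ee_rot: [0.024, 0.71, 0.02, -0.704]
contact_force: [0.8, -0.8, 4.0]
width: 0.0001
```

```bash
python3 - <<'E'
from h import *
goto([.4312,.359,.075],.06)
p,d=manip.get_image("side");np.savez("side6.npz",p=p,d=d)
c=p[225:285,190:270];c=np.clip(c.astype(int)*1.6,0,255).astype(np.uint8)
cv2.imwrite("pics/side6.png",cv2.resize(c,(800,600),interpolation=cv2.INTER_NEAREST)[:,:,::-1])
E
```

```text
clock 9.8 pos [0.4322 0.3597 0.0753] F [ 0.76 -0.82  4.02] w 0.0001 toolx [ 0.0093 -0.0049 -0.9999] tooly [ 0.0622 -0.998   0.0055]
shift mm [0.3 0.6 1. ] turn 0.13
```

View pics/side6.png

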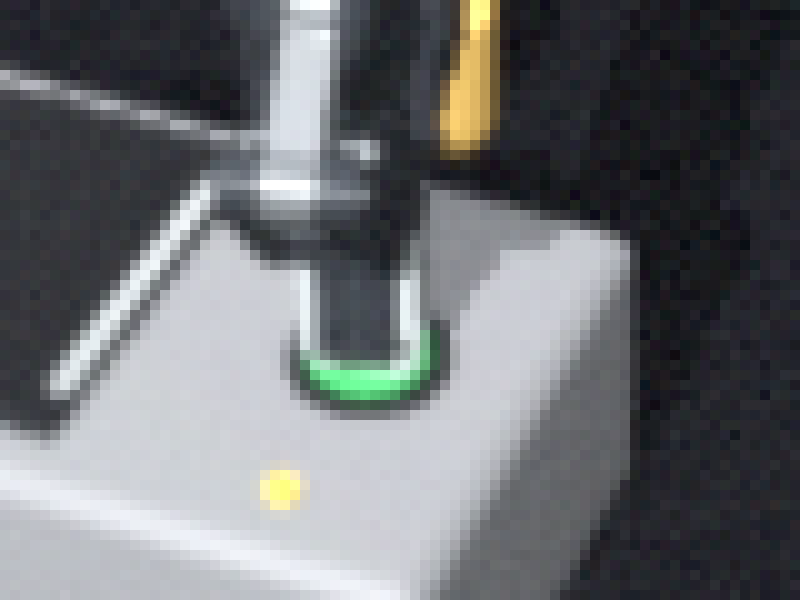

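Force is 4 N at z = 0.0753, which is borderline. I press a few mm further to be sure the key bottoms.

Request:
play_rows --plan '[[[1, 0.002, 0, 0, 0], [1, 0.004, 0, 0, 0], [1, 0.004, 0, 0, 0], [1, 0.004, 0, 0, 0], [1, 0.004, 0, 0, 0], [1, 0.004, 0, 0, 0]]]'

```text
clock: 10.45
position: [0.4323, 0.3598, 0.0746]
ee_rot: [0.024, 0.711, 0.021, -0.703]
contact_force: [-4.0, -2.9, 23.7]
width: -0.0002
```

The key is bottomed at 24 N. Now up and clear.

Request:
play_rows --plan '[[[1, -0.02, 0, 0, 0], [1, -0.05, 0, 0, 0], [1, -0.09, 0, 0, 0], [1, -0.13, 0, 0, 0], [1, -0.15, 0, 0, 0], [1, -0.15, 0, 0, 0], [1, -0.15, 0, 0, 0]]]'

```text
clock: 11.15
position: [0.43, 0.3601, 0.2238]
ee_rot: [0.024, 0.71, 0.02, -0.703]
contact_force: [0.0, -0.9, -0.3]
width: 0.0001
```

```bash
python3 - <<'E'
from h import *
goto([.4312,.359,.2],.06)
p,d=manip.get_image("side")
cv2.imwrite("pics/side7.png",p[:,:,::-1])
c=p[225:285,190:270];c=np.clip(c.astype(int)*1.6,0,255).astype(np.uint8)
cv2.imwrite("pics/side7b.png",cv2.resize(c,(800,600),interpolation=cv2.INTER_NEAREST)[:,:,::-1])
E
```

```text
clock 11.15 pos [0.43   0.3601 0.2238] F [ 0.   -0.9  -0.31] w 0.0001 toolx [ 0.0095 -0.0047 -0.9999] tooly [ 0.0624 -0.998   0.0052]
shift mm [23.8  1.  -0.9] turn 0.14
```

View pics/side7.png

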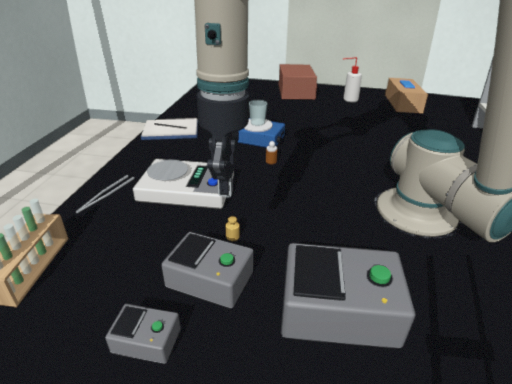

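View pics/side7b.png

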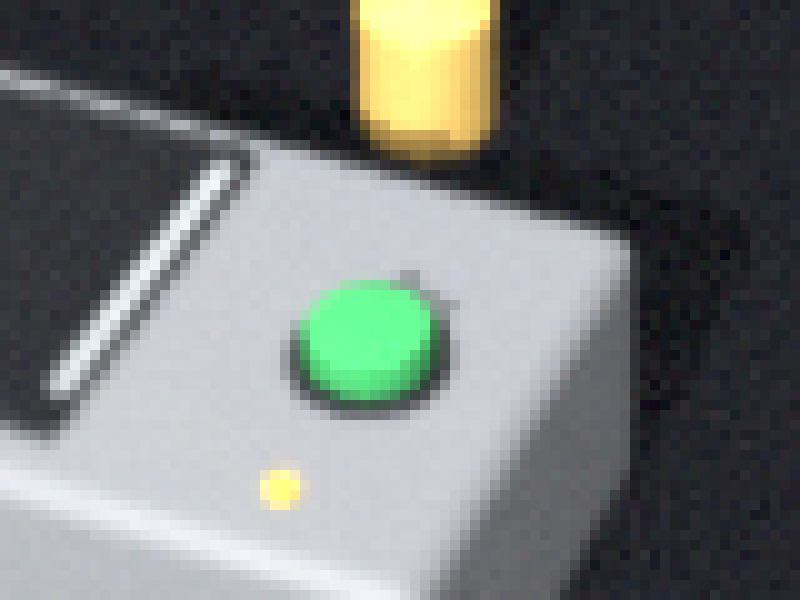

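The green key is up again at (226,259). The brass weight (232,229), weighing bottle (271,154) and beaker (258,112) stand where they were, and the gripper is clear.

```bash
python3 -c "
from rig import manip
print(manip.sign_off())"
```

```text
the job is handed in; nothing more can be done
None
```

I pressed the balance's two blue keys together, then the middle-sized printer's green key, and handed the job in at 11.2 s.

- **Blue keys:** One fingertip was on each, and I held them for about 3.5 s at 16–23 N total. The left cap read 54.6 mm above the bench, which is fully down. The right cap was partly hidden, so I judged it from the roughly even force on the two fingers. A picture after release showed both caps back up. The red key was clear of both fingertips and looked unmoved.
- **Green key:** I pressed it with the closed fingertips. The first push reached only 4 N, so I pushed on to 24 N, with the fingertips at 74.6 mm above the bench (fully down is 75 mm). The last picture shows the cap back up.
- **Loose objects:** The beaker, the brass weight and the weighing bottle stand where they were. The gripper ended clear of everything, with contact force near zero.

**What disagreed or went wrong:**
- The two cameras differed by 6–11 mm in y. The side camera's colour blobs took in the sides of the keys, so I set the final alignment by comparing finger and cap depth in one picture.
- My first approach moves were written in millimetres where the tool takes metres. The per-row limit of 50 mm kept them harmless.

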